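# Slide the cover plate out over the end of the parts ledge

### The arm

A 6-joint arm with a two-finger parallel gripper is mounted at the origin on the work surface. World frame = base frame: x ahead of the robot, y to its left, z up, the work surface at z = 0. Lengths are in m, angles in degrees, forces in N, time in s.
With the tool pointing down it reaches from about 0.275 to 0.825 m from the base axis. Payload 5.2 kg.
Tool frame: the origin (TCP) lies midway between the tips of the shut fingers; the grasp point (between the pads) lies 19 mm behind it; z points along the fingers, y is the line along which they close (so a half turn about z gives the same grasp; the last joint's range is limited). The gripper opens to 93 mm and grips with 3 to 60 N. Pads are 15 mm wide; open, the fingers measure 128 mm over their backs; the gripper's body (75 mm by 188 mm) begins 65 mm behind the grasp point.
Start: joints at [-80.776, 14.817, 87.949, -0, 77.235, -11.62], TCP at [0.196, -0.514, 0.219] pointing down, gripper open.
Joint ranges: [-179.93, 179.93], [-52.35, 119.4], [10.71, 147.94], [-69.91, 249.91], [12.55, 155.21], [-178.61, 178.61]. Speed limits (degrees/s): [147.25, 147.25, 180, 180, 180, 180].

### API

Orientations are given as [roll, pitch, yaw] about the fixed x, y, z axes, in that order (R = Rz(yaw) Ry(pitch) Rx(roll)).
In Python, from workcell import readout, eyes, env gives the robot as it stands.
- The arm moves only by the tool play_rows, never from a script. Its argument "moves" is a list of rows, each an object with "travel": the shift along the tool's x, y, z in mm, a list of three; "rot": the turn, a rotation vector about the tool's x, y, z in degrees, a list of three; "gripper": the finger opening in mm, from 0 to 93. A call has 1 to 20 rows; each row shifts and turns the commanded pose from where the row before left it, along the tool's axes as they then stand; what a row does not reach is not made up. A row lasts 1/8 s, in which the tool goes at most 62.5 mm and 10.7 degrees, less where a joint would pass 70% of its speed; a pose out of reach is approached as far as the arm can. A call is refused whole if a number of a shift passes 62.5 or a number of a turn 10.7, either way. A call with a gripper value outside its range is refused whole. The fingers move at their own pace and stop on an object; the grip force is fixed at half the most. Time passes only in rows, so rows that do not move let the fingers close. It gives the time, the measured TCP pose, the force, the opening and the grip force at its end, in the units of the state.
- readout.sense(): the state, without advancing time (a new reading comes with each control period).
- eyes.capture(name): name is "side" or "top" or "wrist"; returns a dict with "color" (400x640x3 uint8, red, green, blue), "range_z" (400x640 float32, m along the optical axis (not along the pixel's ray), 0 where there is no reading), "fx", "fy", "cx", "cy" (pixels), "pose" (4x4, takes a point from camera to world coordinates). Camera axes: x right, y up, looking along -z (the intrinsics and any distortion apply to the point x, -y, -z); pixel columns grow to the right and rows downward; lengths in m; the calibration is good to about 2 mm. A picture is of the moment at which its call begins.
- env.close_job(): hands the job in; it is judged then, once.
The state is a dict: "t": time; "joint_positions": joint angles; "qvel": joint speeds; "joint_torque": joint torques, N m; "tool_pos": TCP position; "tcp_rot": TCP orientation; "contact_force": force on the tool from outside, world axes, zero at the start; "moment": the same for the moment, N m; "width": opening from 0.0 (shut) to 1.0 (fully open); "finger_force": force on a finger pad.
Only numpy, scipy, OpenCV 4.12 (cv2) and the standard library are available. Lean on these libraries where they do the work, as an engineer would, in place of code of your own. Each camera call takes 0.05 s, during which the arm holds its last target. There are 200 camera calls.

### The job

The flat steel cover plate lies on the raised parts ledge, too wide and too thin to pick up. With a fingertip, push it back against the ledge's rear upstand and slide it along the upstand, behind the valve spring, until its end sticks out about 5 cm past the open end of the ledge, so that the next fitter can take hold of it there; leave it lying flat and straight along the upstand and move clear of it. Only push it, never pick it up or tip it, and do not disturb anything else.

Things in the scene. Friction and masses are not known exactly. Their poses are not given: they have to be found in the camera images.
- ledge: raised riser shelf bolted to the bench: plywood deck on a blue frame, 190 mm deep (x), 520 mm long (y), flat top at z = 120 mm. Origin at bench level under the deck's middle. +x is the rear: a blue upstand 30 mm high runs along it, inner face at x = 95 mm. Low cheek (30 mm) at the y = -260 mm end; the y = +260 mm end and the front (x = -95 mm) are open. It is fixed
- ledge_open_end (a point): the rear corner of the ledge's open end, at deck level where the upstand's inner face ends (ledge x = +95, y = +260, z = 120 mm); axes as the ledge's: y points along the ledge and out over the open end
- cover_plate: flat rectangular bare-steel plate with six 10 mm bolt holes, 110 mm wide (x), 170 mm long (y), 6 mm thick, 0.64 to 0.98 kg, flat on the deck, a little away from the upstand and slightly askew. Origin in the middle of its underside; +y points roughly to the ledge's open end. Friction holds it where it is left; some 3 to 7 N slide it
- plate_lead_edge (a point): the middle of the plate's end that faces the open end, at its underside (plate y = +85 mm)
- valve_spring: valve spring standing upright on the deck near the front of the open end, 36 mm across, 55 mm high; leave it. Origin in the middle of its foot
- gudgeon_pin: steel tube (piston pin) standing upright on the deck near the cheek at the closed end, 36 mm across, 62 mm high; leave it. Origin in the middle of its foot
- piston_a: aluminium piston standing crown up on the bench, 100 mm across, 104 mm high; leave it. Origin in the middle of its foot
- piston_b: a second piston like the first; leave it
- con_rod: connecting rod lying flat on the bench, about 240 mm long, 34 mm high; leave it. Origin at bench level between its two eyes
- spanner: spanner lying flat on the bench, 190 mm long; leave it
- spray_can: red round can with a black cap standing on the bench, 58 mm across, 170 mm high; leave it. Origin in the middle of its foot
- bearing_cap: dark main bearing cap standing on its two feet on the bench, 110 mm long, 34 mm wide, 52 mm high; leave it

How it is judged (in metres and radians):
At the end, for the whole second after the job is handed in: The plate lies flat and still on the deck, its end 35 to 65 mm past the ledge's open end, its rear long side within 10 mm of the upstand (at the plate's middle) and parallel to it within 0.07 rad (4 degrees) (y of plate_lead_edge in the frame of ledge_open_end between 0.035 and 0.065 m and x of cover_plate in the frame of ledge above 0.03 m and angle between the y axis of cover_plate and the y axis of ledge, either way round below 0.07 rad and z of cover_plate in the frame of ledge between 0.117 and 0.123 m and angle between cover_plate's own z axis and vertical below 0.03 rad and linear speed of cover_plate below 0.01 m/s); the robot touches nothing.
It fails at once if the plate is lifted or tipped (z of cover_plate in the frame of ledge above 0.128 m or angle between cover_plate's own z axis and vertical above 0.12 rad).
It fails at once if the plate falls from the ledge (z of cover_plate in the frame of ledge below 0.105 m).
It fails at once if something else on the ledge or the bench is shifted more than 12 mm or knocked over (distance of any of valve_spring, gudgeon_pin, piston_a, piston_b, con_rod, spanner, spray_can, bearing_cap from where it was at the start of the episode above 0.012 m).
It also fails if it takes over 64 s, if anything falls off the work surface, if the arm or the gripper's body presses on something with over 40 N, if the wrist force passes 120 N, or if a joint passes its speed limit or range.

## Working session

There is one attempt and no reset: what is moved stays moved. The work goes in short steps, Python scripts to look and compute and a tool call to move; the robot and the scene stay as the last step left them, time stands still between calls to the robot, and variables do not carry over. Pictures are saved under pics/ and viewed, at most 10 in all, crops included, and the job is handed in when it is done.

Besides the shell and the picture viewer there is one more tool, called after "Request:" by a JSON object that holds its "fn" and its "kwargs". play_rows: Moves the arm, as the interface text tells. Its arguments: {"type":"object","properties":{"moves":{"type":"array","items":{"type":"object","properties":{"travel":{"type":"array","items":{"type":"number"}},"rot":{"type":"array","items":{"type":"number"}},"gripper":{"type":"number"}}}}},"required":["moves"]}

```bash
mkdir -p pics; ls; python3 - <<'E'
from workcell import readout, eyes, env
import cv2,numpy as np
s=readout.sense(); print(s)
for n in ["top","side"]:
    c=eyes.capture(n); cv2.imwrite(f"pics/{n}0.png",c["color"][:,:,::-1]); np.savez(f"{n}0.npz",**c)
    print(n,c["fx"],c["fy"],c["cx"],c["cy"],c["pose"].round(3).tolist(),[k for k in c])
E
```

```text
pics
{'t': 0.0, 'joint_positions': array([-8.07739784e+01,  1.48560520e+01,  8.80087804e+01,  2.45771748e-04,
        7.72348529e+01, -1.16194587e+01]), 'qvel': array([ 0.0401986 ,  0.00387669, -0.13229284, -0.04917859,  0.05006192,
        0.12092291]), 'joint_torque': array([ 3.36536741e-04, -4.37305892e+01, -2.84001660e+01,  7.17814383e-02,
        4.15325048e-02, -1.63114987e-04]), 'tool_pos': array([ 0.19565473, -0.51345584,  0.21786393]), 'tcp_rot': array([-1.79902406e+02, -2.03123533e-02,  2.08454084e+01]), 'contact_force': array([-0.08161501, -0.2192765 , -0.63158168]), 'moment': array([ 0.01662559, -0.01446435,  0.00295951]), 'finger_force': 0.0, 'width': 0.9997540478989642}
top 425.22897908177407 425.22897908177407 324.70775146346114 205.30773776604144 [[-0.009, 0.991, -0.134, 0.292], [-1.0, -0.008, 0.008, -0.005], [0.007, 0.134, 0.991, 1.301], [0.0, 0.0, 0.0, 1.0]] ['color', 'range_z', 'fx', 'fy', 'cx', 'cy', 'pose']
side 474.1365109816973 474.1365109816973 319.2416008353288 197.12615789920267 [[0.96, 0.212, -0.182, 0.193], [-0.28, 0.689, -0.668, -0.92], [-0.016, 0.692, 0.721, 1.087], [0.0, 0.0, 0.0, 1.0]] ['color', 'range_z', 'fx', 'fy', 'cx', 'cy', 'pose']
```

View pics/top0.png

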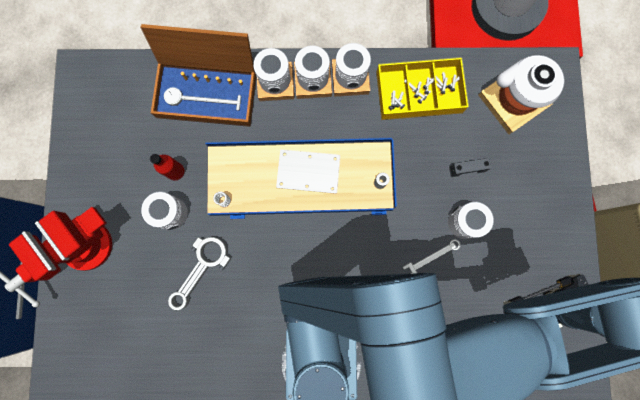

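View pics/side0.png

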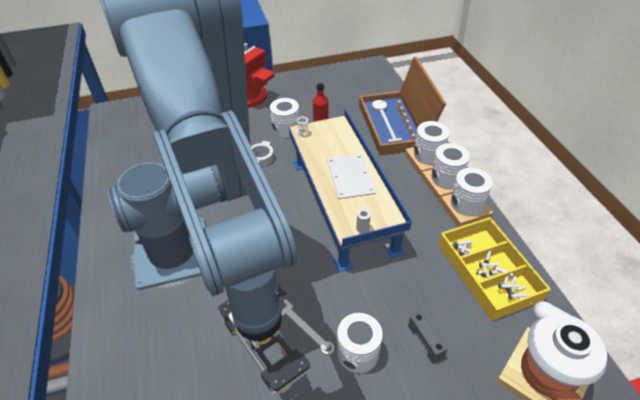

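The top view shows the ledge spanning (208,143) to (393,213), with its open end on the left. The plate is near (308,171), the spring at (222,198) and the pin at (381,180). The arm and gripper are clear of the ledge.

```bash
cat > h.py <<'E'
import numpy as np,cv2
def world(c):
    z=c["range_z"]; v,u=np.mgrid[0:400,0:640]
    p=np.stack([(u-c["cx"])/c["fx"]*z,-(v-c["cy"])/c["fy"]*z,-z],-1)
    P=c["pose"]; return p@P[:3,:3].T+P[:3,3]
def onplane(c,uv,h):
    uv=np.atleast_2d(uv).astype(float); P=c["pose"]
    d=np.stack([(uv[:,0]-c["cx"])/c["fx"],-(uv[:,1]-c["cy"])/c["fy"],-np.ones(len(uv))],-1)@P[:3,:3].T
    return P[:3,3]+d*((h-P[2,3])/d[:,2])[:,None]
def rect(mask,c,h):
    n,l,st,_=cv2.connectedComponentsWithStats(mask.astype(np.uint8)); i=1+st[1:,4].argmax()
    cn=max(cv2.findContours((l==i).astype(np.uint8),0,1)[0],key=cv2.contourArea)[:,0]
    w=onplane(c,cn,h)[:,:2]
    r=cv2.minAreaRect((w*1000).astype(np.float32)); return r,cv2.boxPoints(r)
def plate(c,pr=True):
    W=world(c); hsv=cv2.cvtColor(c["color"],cv2.COLOR_RGB2HSV)
    v,u=np.mgrid[0:400,0:640]
    on=(abs(W[...,2]-.123)<.014)
    pm=on&(hsv[...,1]<40)&(hsv[...,2]>120)
    return W,hsv,on,pm
E
python3 - <<'E'
from h import *
for n in ["top","side"]:
    c=dict(np.load(n+"0.npz")); W,hsv,on,pm=plate(c)
    blue=(hsv[...,0]>100)&(hsv[...,0]<130)&(hsv[...,1]>120)
    wood=on&(hsv[...,0]<35)&(hsv[...,1]>40)
    print(n,"plate",rect(pm,c,.126)); print("wood",rect(wood|pm,c,.12))
    roi=(W[...,0]>.2)&(W[...,0]<.65)&(abs(W[...,1])<.35)
    b=blue&roi&(W[...,2]>.135); 
    if b.sum()>20: print("blue top",b.sum(),cv2.minAreaRect((W[b][:,:2]*1000).astype(np.float32)),np.median(W[b][:,2]))
    t=roi&(W[...,2]>.158)&(W[...,2]<.2)
    k,l,st,ce=cv2.connectedComponentsWithStats(t.astype(np.uint8))
    for i in range(1,k):
        if st[i,4]>8: q=W[l==i]; print("tall",st[i,4],q.min(0).round(3),q.max(0).round(3))
    q=W[on&~pm&wood]; print("deck z",np.median(q[:,2])," plate z",np.median(W[pm][:,2]))
E
```

```text
top plate (((549.6812133789062, 31.759639739990234), (172.36599731445312, 112.72014617919922), 84.15078735351562), array([[484.83157 , -48.230953],
       [596.9649  , -59.71835 ],
       [614.5309  , 111.75023 ],
       [502.39752 , 123.237625]], dtype=float32))
wood (((533.9603881835938, 54.197479248046875), (192.93487548828125, 520.968994140625), 1.0993828773498535), array([[ 432.5129 ,  312.78314],
       [ 442.5085 , -208.08997],
       [ 635.40784, -204.38818],
       [ 625.41223,  316.48492]], dtype=float32))
blue top 712 ((418.9747314453125, -10.212982177734375), (430.704833984375, 644.60498046875), 1.0798184871673584) 0.14800147502217365
tall 128 [ 0.496 -0.185  0.158] [ 0.53  -0.152  0.185]
tall 81 [0.449 0.251 0.158] [0.483 0.285 0.178]
deck z 0.11937873225771933  plate z 0.1269521368910128
side plate (((868.8786010742188, 17.687957763671875), (117.2138900756836, 365.1342468261719), 2.7394182682037354), array([[ 801.6131 ,  197.2454 ],
       [ 819.06415, -167.47157],
       [ 936.1441 , -161.86949],
       [ 918.69305,  202.84749]], dtype=float32))
wood (((534.01318359375, 56.90629577636719), (195.0851287841797, 514.0081176757812), 1.0784547328948975), array([[ 431.6507 ,  312.0289 ],
       [ 441.32513, -201.88812],
       [ 636.3757 , -198.21631],
       [ 626.70123,  315.7007 ]], dtype=float32))
blue top 654 ((576.07763671875, -15.780517578125), (581.0276489257812, 319.6030578613281), 52.54486846923828) 0.14481275912637953
tall 66 [0.45  0.245 0.159] [0.484 0.286 0.178]
tall 39 [ 0.2   -0.032  0.179] [ 0.241 -0.014  0.2  ]
tall 196 [ 0.496 -0.189  0.158] [ 0.531 -0.154  0.185]
deck z 0.11929004375900015  plate z 0.1269376271956092
```

Request:
{"fn": "play_rows", "kwargs": {"moves": [{"travel":[0,0,-10],"rot":[0,0,-10],"gripper":0},{"travel":[0,0,-10],"rot":[0,0,-10],"gripper":0},{"travel":[0,0,0],"rot":[0,0,-10],"gripper":0},{"travel":[0,0,0],"rot":[0,0,-10],"gripper":0},{"travel":[0,0,0],"rot":[0,0,-10],"gripper":0},{"travel":[0,0,0],"rot":[0,0,-10],"gripper":0},{"travel":[0,0,0],"rot":[0,0,-10.2],"gripper":0},{"travel":[0,0,0],"rot":[0,0,0],"gripper":0}]}}

```text
t: 1.1
tool_pos: [0.1957, -0.5138, 0.2382]
tcp_rot: [-180.0, -0.0, 91.0]
contact_force: [-1.1, -0.2, 0.4]
width: 0.191
finger_force: 0.0
```

Request:
{"fn": "play_rows", "kwargs": {"moves": [{"travel":[42,22,0],"rot":[0,0,0],"gripper":0},{"travel":[42,22,0],"rot":[0,0,0],"gripper":0},{"travel":[42,22,0],"rot":[0,0,0],"gripper":0},{"travel":[42,22,0],"rot":[0,0,0],"gripper":0},{"travel":[42,22,0],"rot":[0,0,0],"gripper":0},{"travel":[42,22,0],"rot":[0,0,0],"gripper":0},{"travel":[42,22,0],"rot":[0,0,0],"gripper":0},{"travel":[42,22,0],"rot":[0,0,0],"gripper":0},{"travel":[42,22,0],"rot":[0,0,0],"gripper":0},{"travel":[42,22,0],"rot":[0,0,0],"gripper":0},{"travel":[42,22,0],"rot":[0,0,0],"gripper":0},{"travel":[42,22,0],"rot":[0,0,0],"gripper":0},{"travel":[0,0,0],"rot":[0,0,0],"gripper":0},{"travel":[0,0,0],"rot":[0,0,0],"gripper":0}]}}

```text
t: 2.85
tool_pos: [0.4501, -0.0054, 0.2384]
tcp_rot: [-180.0, 0.0, 91.0]
contact_force: [0.8, -0.6, 0.2]
width: 0.009
finger_force: 0.0
```

Request:
{"fn": "play_rows", "kwargs": {"moves": [{"travel":[0,0,30],"rot":[0,0,0],"gripper":0},{"travel":[0,0,30],"rot":[0,0,0],"gripper":0},{"travel":[0,0,30],"rot":[0,0,0],"gripper":0},{"travel":[0,0,15],"rot":[0,0,0],"gripper":0},{"travel":[0,0,5],"rot":[0,0,0],"gripper":0},{"travel":[0,0,0],"rot":[0,0,0],"gripper":0},{"travel":[0,0,0],"rot":[0,0,0],"gripper":0}]}}

```text
t: 3.72
tool_pos: [0.451, -0.0058, 0.1295]
tcp_rot: [179.9, 0.0, 91.0]
contact_force: [0.3, 0.3, -0.3]
width: 0.003
finger_force: 0.0
```

```bash
python3 - <<'E'
from workcell import readout, eyes
import cv2
a=eyes.capture("side")["color"][60:280,220:480]; b=eyes.capture("wrist")["color"]
a=cv2.resize(a,(440,372)); b=cv2.resize(b,(360,225))
import numpy as np
im=np.zeros((372,800,3),np.uint8); im[:,:440]=a; im[:225,440:]=b
cv2.imwrite("pics/s1.png",im[:,:,::-1])
E
```

```text
(no output)
```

View pics/s1.png

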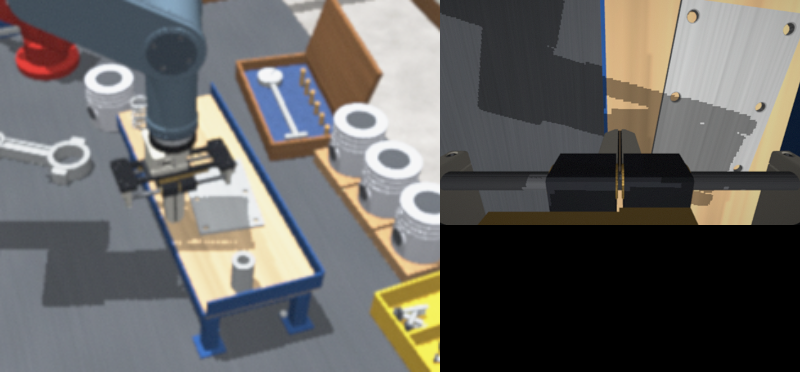

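The fingertip sits in the gap between the ledge's front edge and the plate (wrist view: tip at 620,135, plate edge at about 655,150). Next I feel for the deck.

Request:
{"fn": "play_rows", "kwargs": {"moves": [{"travel":[0,0,3],"rot":[0,0,0],"gripper":0},{"travel":[0,0,3],"rot":[0,0,0],"gripper":0},{"travel":[0,0,0],"rot":[0,0,0],"gripper":0},{"travel":[0,0,0],"rot":[0,0,0],"gripper":0}]}}

```text
t: 4.32
tool_pos: [0.4505, -0.0052, 0.1226]
tcp_rot: [-180.0, -0.0, 91.0]
contact_force: [-0.9, -0.1, 0.5]
width: 0.003
finger_force: 0.0
```

Request:
{"fn": "play_rows", "kwargs": {"moves": [{"travel":[0,0,1],"rot":[0,0,0],"gripper":0},{"travel":[0,0,1],"rot":[0,0,0],"gripper":0},{"travel":[0,0,1],"rot":[0,0,0],"gripper":0},{"travel":[0,0,0],"rot":[0,0,0],"gripper":0}]}}

```text
t: 4.82
tool_pos: [0.4505, -0.0053, 0.1203]
tcp_rot: [180.0, 0.0, 91.1]
contact_force: [-2.4, 0.3, 6.4]
width: 0.005
finger_force: 3.1
```

Request:
{"fn": "play_rows", "kwargs": {"moves": [{"travel":[0,0,-2.5],"rot":[0,0,0],"gripper":0},{"travel":[0,5,0],"rot":[0,0,0],"gripper":0},{"travel":[0,5,0],"rot":[0,0,0],"gripper":0},{"travel":[0,5,0],"rot":[0,0,0],"gripper":0},{"travel":[0,3,0],"rot":[0,0,0],"gripper":0},{"travel":[0,3,0],"rot":[0,0,0],"gripper":0},{"travel":[0,3,0],"rot":[0,0,0],"gripper":0},{"travel":[0,3,0],"rot":[0,0,0],"gripper":0},{"travel":[0,3,0],"rot":[0,0,0],"gripper":0},{"travel":[0,3,0],"rot":[0,0,0],"gripper":0}]}}

```text
t: 6.08
tool_pos: [0.4809, -0.0048, 0.1218]
tcp_rot: [-179.7, 0.0, 91.1]
contact_force: [-7.9, -3.1, 5.5]
width: 0.006
finger_force: 4.8
```

Request:
{"fn": "play_rows", "kwargs": {"moves": [{"travel":[0,3,0],"rot":[0,0,0],"gripper":0},{"travel":[0,3,0],"rot":[0,0,0],"gripper":0},{"travel":[0,3,0],"rot":[0,0,0],"gripper":0}]}}

```text
t: 6.45
tool_pos: [0.4901, -0.0049, 0.1218]
tcp_rot: [-179.7, 0.0, 91.1]
contact_force: [-7.8, -1.7, 3.8]
width: 0.004
finger_force: 4.1
```

```bash
cat > look.py <<'E'
import sys
from workcell import readout, eyes
from h import *
c=eyes.capture("top"); W,hsv,on,pm=plate(c)
a=np.radians(1.09); C=np.array([534,55.])
r,b=rect(pm,c,.126)
if len(sys.argv)>1: cv2.imwrite(sys.argv[1],cv2.resize(c["color"][100:260,160:440],(800,457))[:,:,::-1])
R=np.array([[np.cos(a),np.sin(a)],[-np.sin(a),np.cos(a)]])
print("corners ledge",((b-C)@R.T).round(1).tolist(),"centre",((np.array(r[0])-C)@R.T).round(1),np.round(r[1],1),r[2]-90-1.09 if r[2]>45 else r[2]-1.09)
s=readout.sense();print("tcp ledge",(R@(s["tool_pos"][:2]*1000-C)).round(1),s["tool_pos"].round(4),s["contact_force"].round(1),s["t"])
E
python3 look.py pics/t2.png
```

```text
corners ledge [[279.0, -88.2], [387.0, -90.9], [389.4, 5.6], [281.4, 8.3]] centre [334.2 -41.3] [ 96.5 108. ] -1.4265859985351563
tcp ledge [-44.5 -59. ] [ 0.4906 -0.0049  0.1218] [-6.7 -1.7  4.4] 6.5
```

View pics/t2.png

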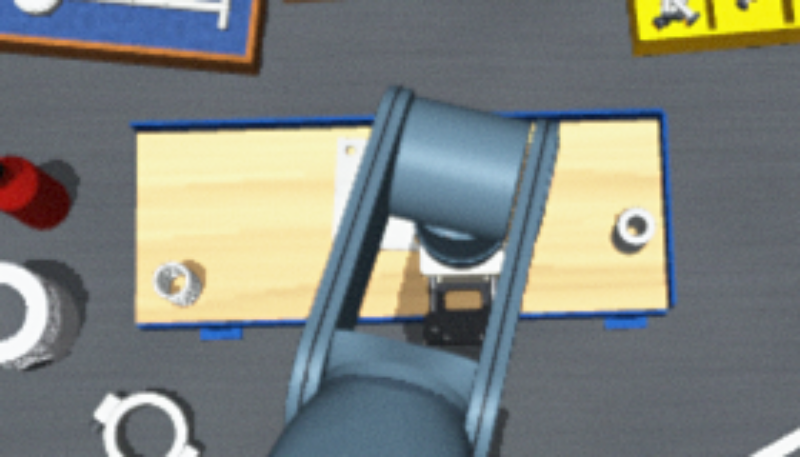

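The top view shows the arm hiding most of the plate. Its lead end (crop 340–415, 140–245) is already nearly square, and its rear side is close to the upstand. I keep pushing slowly and watch the force.

Request:
{"fn": "play_rows", "kwargs": {"moves": [{"travel":[0,2,0],"rot":[0,0,0],"gripper":0},{"travel":[0,2,0],"rot":[0,0,0],"gripper":0},{"travel":[0,2,0],"rot":[0,0,0],"gripper":0}]}}

```text
t: 6.88
tool_pos: [0.496, -0.0048, 0.1218]
tcp_rot: [-179.7, 0.0, 91.1]
contact_force: [-7.3, -1.3, 5.3]
width: 0.003
finger_force: 4.4
```

Request:
{"fn": "play_rows", "kwargs": {"moves": [{"travel":[0,2,0],"rot":[0,0,0],"gripper":0},{"travel":[0,2,0],"rot":[0,0,0],"gripper":0}]}}

```text
t: 7.12
tool_pos: [0.5, -0.0047, 0.1218]
tcp_rot: [-179.7, 0.0, 91.1]
contact_force: [-7.6, -2.4, 4.3]
width: 0.004
finger_force: 4.5
```

Request:
{"fn": "play_rows", "kwargs": {"moves": [{"travel":[0,2,0],"rot":[0,0,0],"gripper":0},{"travel":[0,2,0],"rot":[0,0,0],"gripper":0}]}}

```text
t: 7.38
tool_pos: [0.504, -0.0047, 0.1218]
tcp_rot: [-179.7, 0.0, 91.1]
contact_force: [-7.3, -2.0, 5.6]
width: 0.009
finger_force: 4.5
```

```bash
python3 - <<'E'
from workcell import eyes
from h import *
c=eyes.capture("side"); W,hsv,on,pm=plate(c)
np.savez("sd.npz",**c)
cv2.imwrite("pics/sd.png",cv2.resize(c["color"][100:260,270:430],(600,600),interpolation=cv2.INTER_CUBIC)[:,:,::-1])
E
```

```text
(no output)
```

View pics/sd.png

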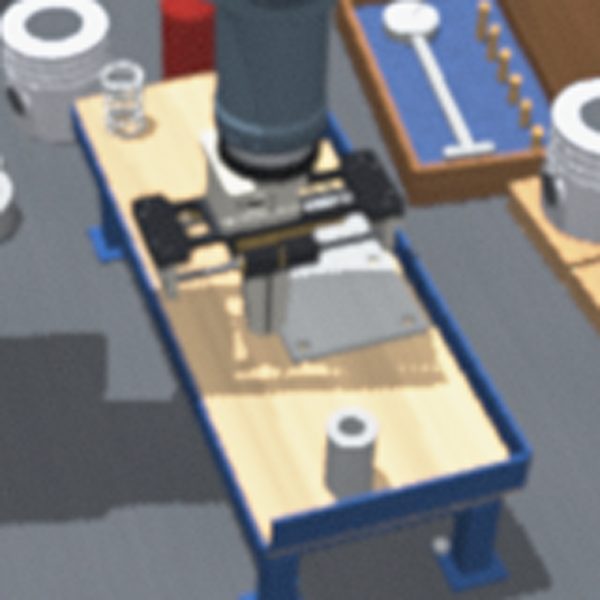

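The side view shows the plate's rear trailing corner at (432,328), a few mm short of the upstand foot, and the plate lying flat. I push on until the force rises.

Request:
{"fn": "play_rows", "kwargs": {"moves": [{"travel":[0,2,0],"rot":[0,0,0],"gripper":0},{"travel":[0,1,0],"rot":[0,0,0],"gripper":0}]}}

```text
t: 7.68
tool_pos: [0.507, -0.0046, 0.1218]
tcp_rot: [-179.7, 0.0, 91.1]
contact_force: [-8.3, -2.8, 4.4]
width: 0.003
finger_force: 4.6
```

Request:
{"fn": "play_rows", "kwargs": {"moves": [{"travel":[0,1,0],"rot":[0,0,0],"gripper":0},{"travel":[0,1,0],"rot":[0,0,0],"gripper":0}]}}

```text
t: 7.92
tool_pos: [0.5084, -0.0046, 0.1218]
tcp_rot: [-179.6, 0.0, 91.1]
contact_force: [-10.5, -2.7, 7.6]
width: 0.006
finger_force: 6.5
```

Request:
{"fn": "play_rows", "kwargs": {"moves": [{"travel":[0,1,0],"rot":[0,0,0],"gripper":0},{"travel":[0,1,0],"rot":[0,0,0],"gripper":0}]}}

```text
t: 8.18
tool_pos: [0.5086, -0.0045, 0.1217]
tcp_rot: [-179.4, 0.0, 91.1]
contact_force: [-16.3, -3.9, 11.9]
width: 0.001
finger_force: 9.8
```

Request:
{"fn": "play_rows", "kwargs": {"moves": [{"travel":[0,-10,0],"rot":[0,0,0],"gripper":0},{"travel":[0,-10,0],"rot":[0,0,0],"gripper":0},{"travel":[0,0,-20],"rot":[0,0,0],"gripper":0},{"travel":[0,0,-30],"rot":[0,0,0],"gripper":0},{"travel":[0,0,-30],"rot":[0,0,0],"gripper":0},{"travel":[-30,10,0],"rot":[0,0,0],"gripper":0},{"travel":[-30,20,0],"rot":[0,0,0],"gripper":0},{"travel":[-30,20,0],"rot":[0,0,0],"gripper":0},{"travel":[0,20,0],"rot":[0,0,0],"gripper":0},{"travel":[0,15,0],"rot":[0,0,0],"gripper":0},{"travel":[0,0,0],"rot":[0,0,0],"gripper":0}]}}

```text
t: 9.55
tool_pos: [0.5806, -0.0926, 0.2018]
tcp_rot: [-180.0, -0.0, 91.1]
contact_force: [0.6, -0.3, -0.5]
width: 0.007
finger_force: 0.0
```

```bash
python3 look.py pics/t3.png; python3 - <<'E'
from workcell import eyes
import cv2
c=eyes.capture("side"); cv2.imwrite("pics/sd2.png",cv2.resize(c["color"][100:260,270:430],(600,600),interpolation=cv2.INTER_CUBIC)[:,:,::-1])
E
```

```text
corners ledge [[-20.7, -34.0], [92.0, -37.0], [94.7, 68.1], [-18.0, 71.0]] centre [37. 17.] [105.1 112.7] -1.4886434936523438
tcp ledge [  43.1 -148.2] [ 0.5799 -0.0924  0.2019] [-0.9  0.4 -0.4] 9.6
```

View pics/t3.png

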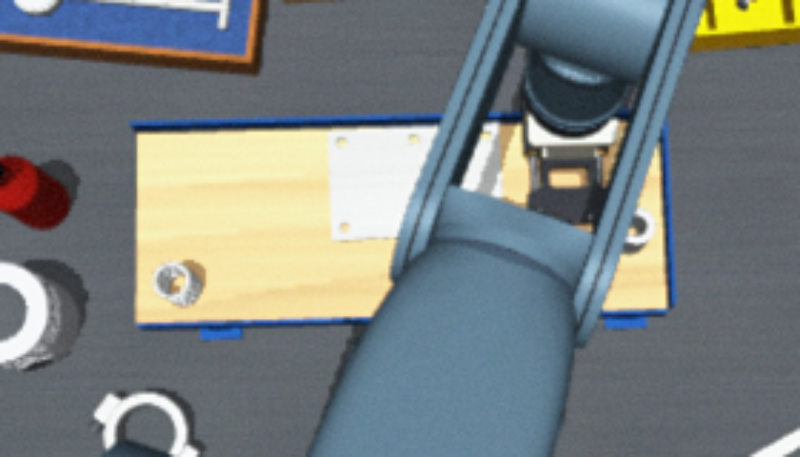

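The plate is flush along the upstand; its lead end is at about ledge y=68 mm, so it has roughly 242 mm to go. I now drop behind the trailing edge.

Request:
{"fn": "play_rows", "kwargs": {"moves": [{"travel":[0,-3,25],"rot":[0,0,0],"gripper":0},{"travel":[0,0,25],"rot":[0,0,0],"gripper":0},{"travel":[0,0,20],"rot":[0,0,0],"gripper":0},{"travel":[0,0,8],"rot":[0,0,0],"gripper":0},{"travel":[0,0,1.7],"rot":[0,0,0],"gripper":0},{"travel":[0,0,0],"rot":[0,0,0],"gripper":0},{"travel":[0,0,0],"rot":[0,0,0],"gripper":0}]}}

```text
t: 10.52
tool_pos: [0.5776, -0.0931, 0.1233]
tcp_rot: [179.9, 0.0, 91.0]
contact_force: [-0.0, 0.3, -0.9]
width: 0.007
finger_force: 0.0
```

Request:
{"fn": "play_rows", "kwargs": {"moves": [{"travel":[10,0,0],"rot":[0,0,0],"gripper":0},{"travel":[10,0,0],"rot":[0,0,0],"gripper":0},{"travel":[8,0,0],"rot":[0,0,0],"gripper":0},{"travel":[4,0,0],"rot":[0,0,0],"gripper":0},{"travel":[4,0,0],"rot":[0,0,0],"gripper":0},{"travel":[4,0,0],"rot":[0,0,0],"gripper":0},{"travel":[4,0,0],"rot":[0,0,0],"gripper":0},{"travel":[4,0.2,0],"rot":[0,0,0],"gripper":0},{"travel":[4,0.2,0],"rot":[0,0,0],"gripper":0},{"travel":[4,0.2,0],"rot":[0,0,0],"gripper":0},{"travel":[4,0.2,0],"rot":[0,0,0],"gripper":0}]}}

```text
t: 11.9
tool_pos: [0.5761, -0.0352, 0.1225]
tcp_rot: [-179.9, 0.2, 91.0]
contact_force: [-3.3, -7.2, 0.8]
width: 0.006
finger_force: 3.9
```

```bash
python3 look.py; python3 - <<'E'
from workcell import eyes
import cv2
c=eyes.capture("side"); cv2.imwrite("pics/sd3.png",cv2.resize(c["color"][100:260,270:430],(600,600),interpolation=cv2.INTER_CUBIC)[:,:,::-1])
E
```

```text
corners ledge [[281.8, -208.0], [390.1, -211.4], [393.1, -114.7], [284.8, -111.3]] centre [ 337.5 -161.4] [ 96.7 108.3] -1.8028448486328126
tcp ledge [ 40.3 -90.4] [ 0.576  -0.0346  0.1224] [-2.9 -6.9  1.2] 11.95
```

View pics/sd3.png

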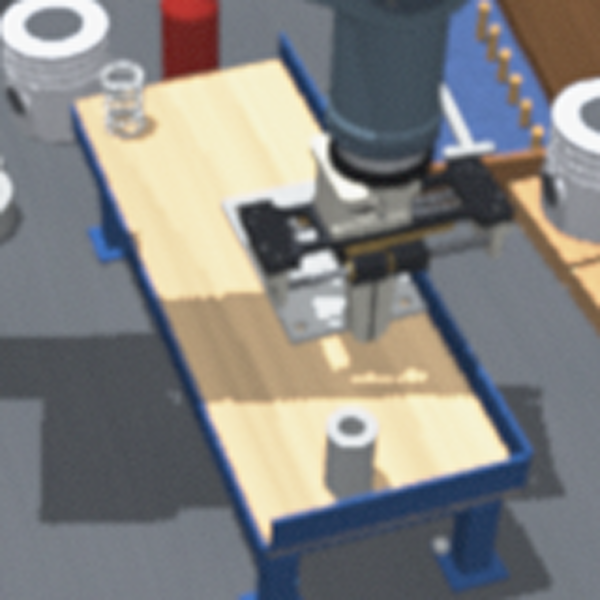

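The side view shows the fingertip square on the trailing edge (370,330) and the plate lying flat along the upstand. I continue sliding it.

Request:
{"fn": "play_rows", "kwargs": {"moves": [{"travel":[6,0.1,0],"rot":[0,0,0],"gripper":0},{"travel":[6,0.1,0],"rot":[0,0,0],"gripper":0},{"travel":[6,0.1,0],"rot":[0,0,0],"gripper":0},{"travel":[6,0.1,0],"rot":[0,0,0],"gripper":0},{"travel":[6,0.1,0],"rot":[0,0,0],"gripper":0},{"travel":[6,0.1,0],"rot":[0,0,0],"gripper":0},{"travel":[6,0.1,0],"rot":[0,0,0],"gripper":0},{"travel":[6,0.1,0],"rot":[0,0,0],"gripper":0},{"travel":[6,0.1,0],"rot":[0,0,0],"gripper":0},{"travel":[6,0.1,0],"rot":[0,0,0],"gripper":0},{"travel":[6,0.1,0],"rot":[0,0,0],"gripper":0},{"travel":[6,0.1,0],"rot":[0,0,0],"gripper":0}]}}

```text
t: 13.5
tool_pos: [0.5747, 0.0355, 0.1224]
tcp_rot: [-179.7, 0.3, 91.0]
contact_force: [-7.5, -12.2, 4.4]
width: 0.004
finger_force: 6.3
```

```bash
sed -i 's/    pm=on&/    pm=on\&(W[...,0]>.47)\&(W[...,0]<.64)\&(W[...,1]>-.14)\&(W[...,1]<.41)\&/' h.py; python3 look.py pics/t4.png
```

```text
corners ledge [[0.7, 18.7], [93.3, 16.3], [95.0, 81.2], [2.4, 83.6]] centre [47.9 49.9] [64.9 92.7] -1.4888494873046876
tcp ledge [ 40.4 -19.3] [0.5747 0.0365 0.1224] [ -6.6 -11.3   4.6] 13.55
```

View pics/t4.png

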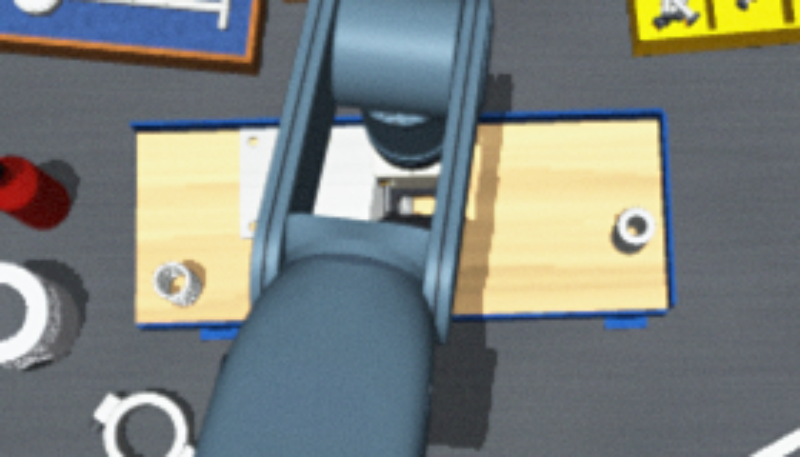

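The lead edge is at crop x=240, i.e. ledge y ≈158 mm, and the plate is straight along the upstand and well behind the spring at (177,283).

Request:
{"fn": "play_rows", "kwargs": {"moves": [{"travel":[6,-0.3,0],"rot":[0,0,0],"gripper":0},{"travel":[6,-0.2,0],"rot":[0,0,0],"gripper":0},{"travel":[6,0,0],"rot":[0,0,0],"gripper":0},{"travel":[6,0,0],"rot":[0,0,0],"gripper":0},{"travel":[6,0,0],"rot":[0,0,0],"gripper":0},{"travel":[6,0,0],"rot":[0,0,0],"gripper":0},{"travel":[6,0,0],"rot":[0,0,0],"gripper":0},{"travel":[6,0,0],"rot":[0,0,0],"gripper":0},{"travel":[6,0,0],"rot":[0,0,0],"gripper":0},{"travel":[6,0,0],"rot":[0,0,0],"gripper":0},{"travel":[6,0,0],"rot":[0,0,0],"gripper":0},{"travel":[6,0,0],"rot":[0,0,0],"gripper":0},{"travel":[6,0,0],"rot":[0,0,0],"gripper":0},{"travel":[6,0,0],"rot":[0,0,0],"gripper":0},{"travel":[6,0,0],"rot":[0,0,0],"gripper":0},{"travel":[6,0,0],"rot":[0,0,0],"gripper":0},{"travel":[6,0,0],"rot":[0,0,0],"gripper":0},{"travel":[6,0,0],"rot":[0,0,0],"gripper":0},{"travel":[4,0,0],"rot":[0,0,0],"gripper":0},{"travel":[4,0,0],"rot":[0,0,0],"gripper":0}]}}

```text
t: 16.05
tool_pos: [0.5724, 0.1515, 0.1224]
tcp_rot: [-179.8, 0.3, 91.0]
contact_force: [-5.0, -11.8, 5.6]
width: 0.005
finger_force: 6.0
```

```bash
python3 look.py pics/t5.png
```

```text
corners ledge [[-6.0, 218.2], [-6.3, 145.1], [95.2, 144.8], [95.5, 217.9]] centre [ 44.6 181.5] [101.5  73.1] -0.21536507844924935
tcp ledge [40.2 96.4] [0.5724 0.1521 0.1224] [ -5.7 -11.3   5.8] 16.1
```

View pics/t5.png

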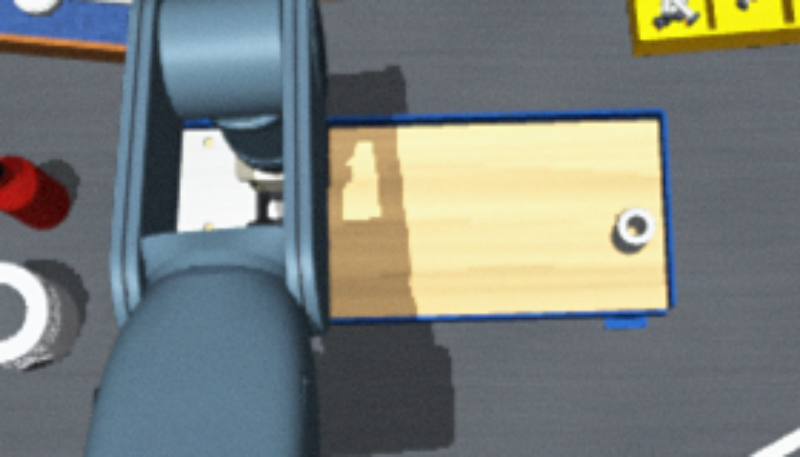

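The arm hides the lead end in this view. From the TCP (ledge y=96) the lead end is at about y=274, so I push 34 mm more, back off and measure.

Request:
{"fn": "play_rows", "kwargs": {"moves": [{"travel":[5,0,0],"rot":[0,0,0],"gripper":0},{"travel":[5,0,0],"rot":[0,0,0],"gripper":0},{"travel":[5,0,0],"rot":[0,0,0],"gripper":0},{"travel":[5,0,0],"rot":[0,0,0],"gripper":0},{"travel":[5,0,0],"rot":[0,0,0],"gripper":0},{"travel":[4,0,0],"rot":[0,0,0],"gripper":0},{"travel":[3,0,0],"rot":[0,0,0],"gripper":0},{"travel":[2,0,0],"rot":[0,0,0],"gripper":0},{"travel":[0,0,0],"rot":[0,0,0],"gripper":0}]}}

```text
t: 17.23
tool_pos: [0.5717, 0.1856, 0.1224]
tcp_rot: [-179.8, 0.3, 91.0]
contact_force: [-5.6, -10.5, 6.6]
width: 0.006
finger_force: 5.6
```

Request:
{"fn": "play_rows", "kwargs": {"moves": [{"travel":[-10,0,0],"rot":[0,0,0],"gripper":0},{"travel":[-20,0,0],"rot":[0,0,0],"gripper":0},{"travel":[-20,0,-20],"rot":[0,0,0],"gripper":0},{"travel":[-30,0,-30],"rot":[0,0,0],"gripper":0},{"travel":[-40,0,-40],"rot":[0,0,0],"gripper":0},{"travel":[-50,0,0],"rot":[0,0,0],"gripper":0},{"travel":[-50,0,0],"rot":[0,0,0],"gripper":0},{"travel":[-50,0,0],"rot":[0,0,0],"gripper":0},{"travel":[-30,0,0],"rot":[0,0,0],"gripper":0},{"travel":[0,0,0],"rot":[0,0,0],"gripper":0}]}}

```text
t: 18.48
tool_pos: [0.5787, -0.114, 0.2122]
tcp_rot: [180.0, 0.0, 90.8]
contact_force: [0.2, 0.7, 1.1]
width: 0.004
finger_force: 0.0
```

```bash
python3 look.py pics/t6.png
```

```text
corners ledge [[-16.2, 308.8], [-16.9, 139.6], [95.3, 139.1], [96.0, 308.3]] centre [ 39.6 224. ] [112.2 169.2] -0.2513134145736695
tcp ledge [  41.4 -168.1] [ 0.5786 -0.1123  0.2122] [-0.2 -0.4 -0.4] 18.525
```

View pics/t6.png

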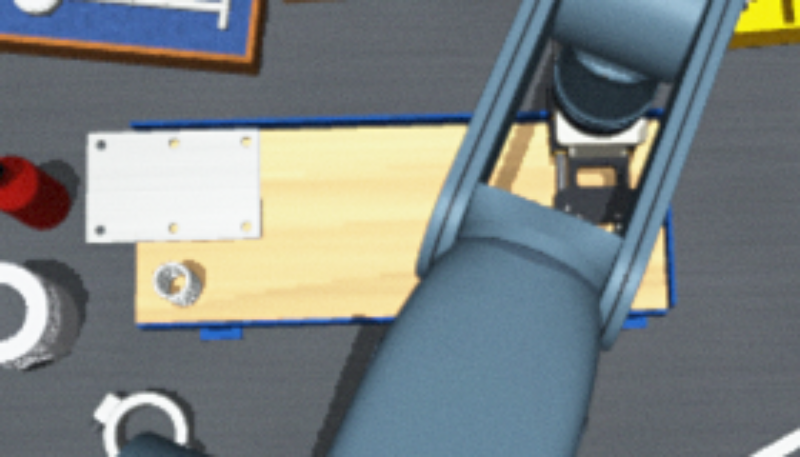

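The plate sticks out about 49 mm (px 87 to 135 in the crop) and lies flush along the upstand at about 0.25°. The spring at (177,283) hasn't moved and the arm is clear, so I hand in the job.

```bash
python3 -c "
from workcell import env
print(env.close_job())"
```

```text
the job is handed in; nothing more can be done
None
```

The job is handed in, with no verdict returned: the plate lies flat and straight along the upstand, sticking out about 49 mm past the open end (my measurement from the top camera), and the arm is clear of it.

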